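# Service the dust extractor: seat the cartridge, draw and show the filter plate

## Task

Service the dust extractor on the dental bench: first stand the new paper cartridge filter upright and fully home in the blue ring on top of the extractor and let it go, then lift the grey cover flap by its bar until it stands open, and draw the blue-tabbed filter plate up out of the slot beneath it. Finish while holding the plate upright and still in the gripper over the white inspection tile, its lower edge about 10 cm above the bench, with the flap left open and the cartridge standing in its ring. Leave the black-tabbed plate in its slot and do not disturb the jars, the plaster model or the spatula.

Things in the scene. Friction and masses are not known exactly. Their poses are not given: they have to be found in the camera images.
- extractor: White fixed box, 200 (x) by 360 (y: -170 to +190) by 105 mm high; origin on the bench, x to its back (away from robot), z up. Under the flap an open well, 104 (x) by 150 (y) mm, centred x 0, y +80, floor 12 mm above the bench, with two upright slots along x at y +48 and +112: guide walls 6 mm thick, 16 mm apart, tops 47 mm above the bench. One holds the filter plate, one the baffle.
- socket_seat (a point): Centre of the seat inside the blue ring on the extractor's top, at x 0, y -110, z +105 mm of its frame. The ring is 60 mm outside, 44 mm bore, 25 mm high, standing on this seat.
- cartridge_centre (a point): Centre of the new cartridge filter, a white pleated cylinder with blue ends, 40 mm diameter and 80 mm tall, foot chamfered 2.5 mm, about 120 g, standing loose on the bench; z is its axis, up. Seated, this point is 40 mm above socket_seat.
- flap (a joint): Cover flap angle, rad: 0 shut (lying on the extractor's top), 1.57 upright, stop at 1.75; starts between 0 and 0.12. Stiff hinge (about 0.11 N m of friction, 120 g flap): the flap stays where it is left.
- flap_handle (a point): Middle of the grey flap's steel bar handle: round bar 10 mm thick, 80 mm long along the extractor's y, centre 36 mm above the flap's outer face. With the flap shut it lies 98 mm from the hinge line towards the robot and 42 mm above it. Flap: 110 mm (hinge to front edge) by 170 by 6 mm; bar 12 mm from the front edge.
- flap_hinge (a point): Middle of the flap's hinge line, on the extractor's top at its far side (x +55, y +80, z +105 mm of the extractor); the line runs along the extractor's y axis and the flap swings up and away from the robot.
- filter_tab (a point): Middle of the filter plate's blue tab, where to grip: tab 30 (x) by 12 (y) by 36 mm (z) on a white panel 84 by 12 by 50 mm. 68 mm above the plate's lower edge, 18 mm below the tab's top; z up, x along the extractor's x. Starts in either slot, hidden by the flap, lower edge 12 mm above the bench, up to 5 mm off mid-slot. About 100 g.
- baffle: Grey plate with a black tab, same shape and size as the filter plate, in the other slot; stays there. Origin at the middle of its lower edge.
- tile_top (a point): Centre of the top of the white ceramic inspection tile, 100 by 100 by 6 mm, fixed on the bench.
- wax_jar: Amber glass jar with a red cap, 48 mm diameter, 55 mm tall, loose; origin under its centre. Leave it alone.
- polish_jar: White jar with a green cap, 48 mm diameter, 60 mm tall, loose; origin under its centre. Leave it alone.
- model: White plaster dental model, 62 by 60 by 31 mm, loose; origin under its centre. Leave it alone.
- spatula: Spatula 170 mm long lying on the bench; leave it alone.

How it is judged:
By the outcome, as a careful person would: the job done as asked, in the order asked, and still so for the second after the job is handed in, while the arm keeps its last pose, push and grip.
It also fails if it takes over 72 s, if anything falls off the work surface, if the arm or the gripper's body presses on something with over 40 N, if the wrist force passes 120 N, or if a joint passes its speed limit or range.

## Robot

A 6-joint arm with a two-finger parallel gripper is mounted at the origin on the work surface. World frame = base frame: x ahead of the robot, y to its left, z up, the work surface at z = 0. Lengths are in m, angles in rad, forces in N, time in s.
With the tool pointing down it reaches from about 0.35 to 0.975 m from the base axis. Payload 4.9 kg.
Tool frame: the origin (TCP) lies midway between the tips of the shut fingers; the grasp point (between the pads) lies 19 mm behind it; z points along the fingers, y is the line along which they close (so a half turn about z gives the same grasp; the last joint's range is limited). The gripper opens to 85 mm and grips with 20 to 120 N. Pads are 22 mm wide; open, the fingers measure 114 mm over their backs; the gripper's body (76 mm by 85 mm) begins 54 mm behind the grasp point. The pads swing forward as they close: fully open they stand 13 mm farther back than shut.
Start: joints at [-0.119, 0.053, 1.613, -0, 1.476, -0.119], TCP at [0.625, 0, 0.231] pointing down, gripper open.
Joint ranges: [-3.01, 3.01], [-1.01, 2.22], [0.06, 2.58], [-1.02, 4.17], [0.09, 2.62], [-3.14, 3.14]. Speed limits (rad/s): [2.57, 2.57, 3.14, 3.14, 3.14, 3.14].

## Interface

Orientations are given as a rotation vector (axis times angle).
In Python, from station import ctrl gives the robot as it stands.
- The arm moves only by the shell command python3 -m handwheel 'ROWS' [FORCE]. ROWS is JSON, a list of rows, each an object with "gripper": the gripper command: -1 is fully open, 1 is shut, values between are in proportion; "offset": the shift along the tool's x, y, z in mm, a list of three; "rotation": the turn, a rotation vector about the tool's x, y, z in rad, a list of three. A call has exactly 8 rows; each row is the pose to reach, as a shift and turn from the pose commanded when the call began, along the tool's axes at that moment; what a row does not reach only later rows make up. A row lasts 1/8 s, in which the tool goes at most 62.5 mm and 10.7 degrees, less where a joint would pass 70% of its speed; a pose out of reach is approached as far as the arm can. A call with a gripper value outside its range is refused whole. The fingers move at their own pace and stop on an object; FORCE is the grip in N (left out, the last holds). Time passes only in rows, so rows that repeat a pose let the fingers close, or fill a call up. It gives the time, the measured TCP pose, the force, the opening and the grip force at its end, in the units of the state.
- ctrl.get_obs(): the state, without advancing time (a new reading comes with each control period).
- ctrl.get_image(name): name is "scene" or "side" or "wrist"; returns a dict with "image" (420x560x3 uint8, red, green, blue), "fovy" (degrees; the focal length in pixels is half the picture's height over the tangent of half this angle, whatever the lens; pixels are square), "cx", "cy" (the principal point, pixels), "xyz" and "attitude" of the camera in the world. Camera axes: x right, y up, looking along -z (the intrinsics and any distortion apply to the point x, -y, -z); pixel columns grow to the right and rows downward; lengths in m; the calibration is good to about 2 mm. The wrist camera is an equidistant fisheye: a pixel r from the principal point sees the ray r / f radians off the axis. A picture is of the moment at which its call begins. There is no depth.
- ctrl.finish_job(): hands the job in; it is judged then, once.
The state is a dict: "t": time; "q": joint angles; "dq": joint speeds; "effort": joint torques, N m; "tool_pos": TCP position; "tool_rot": TCP orientation; "contact_force": force on the tool from outside, world axes, zero at the start; "wrist_torque": the same for the moment, N m; "opening": finger opening in m; "grip_force": force on a finger pad.
Only numpy, scipy, OpenCV 4.12 (cv2) and the standard library are available. Lean on these libraries where they do the work, as an engineer would, in place of code of your own. Each camera call takes 0.05 s, during which the arm holds its last target. There are 200 camera calls.

## Working session

There is one attempt and no reset: what is moved stays moved. The work goes in short steps, Python scripts to look and compute and a shell command to move; the robot and the scene stay as the last step left them, time stands still between calls to the robot, and variables do not carry over. Pictures are saved under pics/ and viewed, at most 11 in all, crops included, and the job is handed in when it is done.

```bash
ls; mkdir -p pics; cat > h.py <<'E'
import numpy as np, cv2
from scipy.spatial.transform import Rotation as R
from station import ctrl
def cam(name,fn=None):
    d=ctrl.get_image(name)
    if fn: cv2.imwrite('pics/'+fn,d['image'][:,:,::-1])
    return d
def rot(a):
    a=np.array(a,float)
    return a if a.shape==(3,3) else (R.from_rotvec(a).as_matrix() if a.size==3 else R.from_quat(a).as_matrix())
def ray(d,u,v,fish=False):
    f=d['image'].shape[0]/2/np.tan(np.radians(d['fovy'])/2)
    x=(u-d['cx'])/f; y=(v-d['cy'])/f
    if fish:
        r=np.hypot(x,y); s=np.sin(r)/r if r>1e-9 else 1
        c=np.array([x*s,-y*s,-np.cos(r)])
    else: c=np.array([x,-y,-1.])
    return np.array(d['xyz']),rot(d['attitude'])@(c/np.linalg.norm(c))
def onz(d,u,v,z,fish=False):
    o,r=ray(d,u,v,fish); return o+r*(z-o[2])/r[2]
def proj(d,p,fish=False):
    f=d['image'].shape[0]/2/np.tan(np.radians(d['fovy'])/2)
    c=rot(d['attitude']).T@(np.array(p)-d['xyz']); x,y,w=c[0],-c[1],-c[2]
    if fish:
        h=np.hypot(x,y); t=np.arctan2(h,w); k=t/h if h>1e-9 else 1/w
    else: k=1/w
    return d['cx']+f*x*k, d['cy']+f*y*k
def blobs(d,lo,hi,amin=60):
    hsv=cv2.cvtColor(d['image'],cv2.COLOR_RGB2HSV)
    m=cv2.inRange(hsv,np.array(lo),np.array(hi))
    n,l,s,c=cv2.connectedComponentsWithStats(m)
    return [(s[i].tolist(),c[i].round(1).tolist()) for i in range(1,n) if s[i][4]>=amin]
E
python3 - <<'E'
from h import *
ims=[]
for n in ['scene','side','wrist']:
    d=cam(n,n+'0.png'); print(n,{k:v for k,v in d.items() if k!='image'})
    print(blobs(d,(95,80,40),(130,255,255)))
print(ctrl.get_obs())
E
```

```text
pics
scene {'fovy': 43.98909896053404, 'cx': 278.9214312753836, 'cy': 203.24943678934042, 'xyz': array([ 1.36466202, -0.61483498,  1.26560651]), 'attitude': array([0.66967411, 0.30208592, 0.81742692])}
[([108, 0, 14, 45, 142], [114.1, 21.8]), ([121, 0, 63, 53, 2544], [152.1, 25.0]), ([0, 140, 36, 19, 121], [16.9, 148.6]), ([254, 176, 20, 20, 277], [263.1, 185.3]), ([0, 274, 66, 86, 2720], [26.6, 318.3]), ([113, 274, 16, 15, 182], [120.4, 280.7])]
side {'fovy': 56.15601644216814, 'cx': 286.84811301756724, 'cy': 208.76231299588298, 'xyz': array([0.1586648 , 1.02324023, 0.72020076]), 'attitude': array([ 0.30515177, -1.41740671, -2.39009421])}
[([363, 158, 50, 25, 729], [388.1, 169.9]), ([293, 211, 19, 16, 256], [302.2, 218.8])]
wrist {'fovy': 65.70646984690485, 'cx': 278.42669192891316, 'cy': 208.80836461666914, 'xyz': array([0.62447914, 0.07090993, 0.37309918]), 'attitude': array([-2.86793015e-01,  2.48705259e-03,  1.92953081e-04])}
[([129, 110, 76, 75, 2878], [165.3, 146.7])]
{'t': 0.15, 'q': array([-1.18994382e-01,  5.32573789e-02,  1.61399408e+00, -2.33015866e-05,
        1.47598068e+00, -1.18971481e-01]), 'dq': array([-0.00026613, -0.00161852, -0.00627466, -0.00064149,  0.00100274,
        0.00055775]), 'effort': array([ 5.10442842e-04, -3.94241810e+01, -3.70721948e+01, -1.15854355e-04,
        4.61802789e-03,  5.00508997e-05]), 'tool_pos': array([6.24511442e-01, 5.58093238e-05, 2.30303831e-01]), 'tool_rot': array([-2.22056302e+00, -2.22051711e+00,  1.61995747e-03]), 'contact_force': array([ 0.31194801, -0.56750721, -1.07327616]), 'wrist_torque': array([0.00501898, 0.00248151, 0.00180117]), 'grip_force': 0.0, 'opening': 0.08547377744187568}
```

View pics/scene0.png

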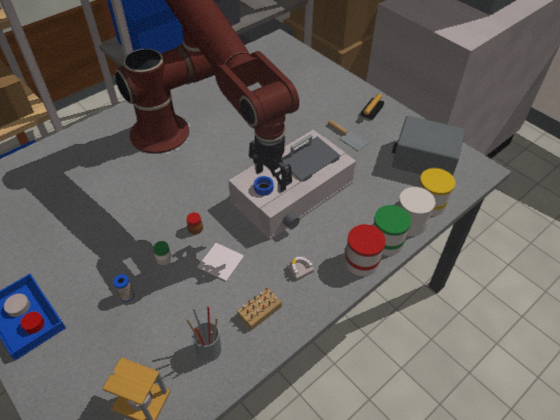

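View pics/side0.png

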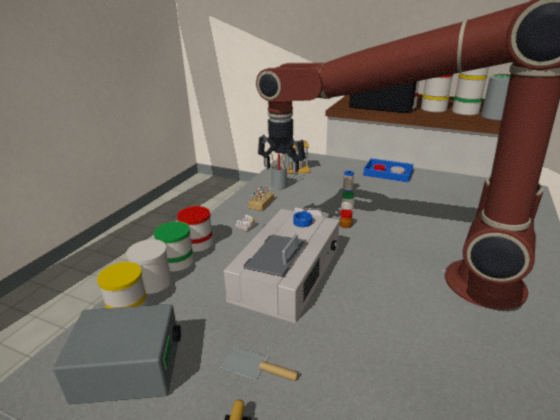

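View pics/wrist0.png

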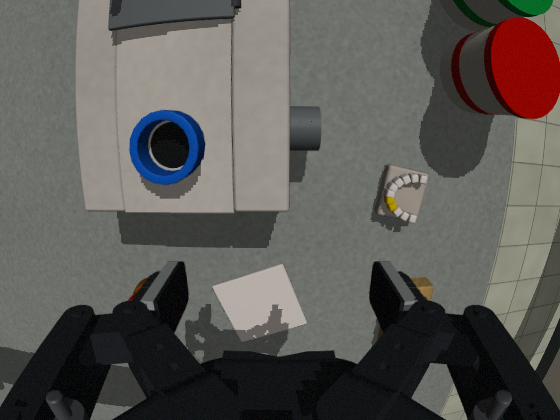

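The scene view shows the cartridge (blue top) at about (121,280), the ring at (263,185), the tile at (219,261) and the flap at (310,160). The wrist view shows the ring at (166,146) and the tile at (259,302). The box's near end edge runs along row 211 (85→289), so the extractor yaw is about 0.

```bash
cat > m.py <<'E'
from h import *
B=((95,80,40),(130,255,255))
w=cam('wrist'); s=cam('scene'); d=cam('side')
# ring: hole+outer ellipse at z .13
hsv=cv2.cvtColor(w['image'],cv2.COLOR_RGB2HSV); m=cv2.inRange(hsv,*map(np.array,B))
c=max(cv2.findContours(m,cv2.RETR_EXTERNAL,cv2.CHAIN_APPROX_NONE)[0],key=cv2.contourArea)
P=np.array([onz(w,*p[0],.13,True)[:2] for p in c]); print('ring wrist',cv2.minEnclosingCircle(P.astype(np.float32)))
def cluster(d,box,hsvr,fn):
    hsv=cv2.cvtColor(d['image'],cv2.COLOR_RGB2HSV); m=cv2.inRange(hsv,*map(np.array,hsvr))
    k=np.zeros_like(m); x0,y0,x1,y1=box; k[y0:y1,x0:x1]=m[y0:y1,x0:x1]
    cs=cv2.findContours(k,cv2.RETR_EXTERNAL,cv2.CHAIN_APPROX_NONE)[0]
    return max(cs,key=cv2.contourArea)
for nm,dd,box in (('scene',s,(240,165,290,205)),('side',d,(285,200,320,232))):
    c=cluster(dd,box,B,0); h=cv2.boundingRect(c)
    P=np.array([onz(dd,*p[0],.13)[:2] for p in c]); print('ring',nm,P.min(0),P.max(0))
# cartridge top, scene; saturated
c=cluster(s,(105,268,140,302),B,0); P=np.array([onz(s,*p[0],.08)[:2] for p in c]); print('cart scene',P.min(0),P.max(0),cv2.boundingRect(c))
print(blobs(d,(95,50,30),(130,255,255),15))
# tile in wrist
g=cv2.cvtColor(w['image'],cv2.COLOR_RGB2HSV); m=cv2.inRange(g,np.array((0,0,175)),np.array((30,60,255)))
k=np.zeros_like(m);k[255:345,205:312]=m[255:345,205:312]
P=[(u,v) for u,v in ((213,287),(284,265),(305,323),(243,341))]
T=np.array([onz(w,*p,.006,True)[:2] for p in P]); print('tile',T, T.mean(0))
# box edge z=.105
for p in ((85,211),(187,212),(289,213)): print('edge',onz(w,*p,.105,True))
for q in ((110,28),(240,15)): print('flap',onz(w,*q,.111,True))
# crops
o=np.hstack([cv2.resize(s['image'][125:235,225:365],(560,440),interpolation=2),])
cv2.imwrite('pics/c1.png',o[:,:,::-1])
o1=cv2.resize(s['image'][200:310,100:240],(400,314),interpolation=2); o2=cv2.resize(d['image'][150:310,220:376],(390,400),interpolation=2)
o=np.zeros((400,800,3),np.uint8);o[:314,:400]=o1;o[:,400:790]=o2
cv2.imwrite('pics/c2.png',o[:,:,::-1])
E
python3 m.py
```

```text
ring wrist ((0.5355836153030396, 0.04991641640663147), 0.03223999962210655)
ring scene [0.50529233 0.01026052] [0.57659658 0.07898366]
ring side [0.49435406 0.0207016 ] [0.56116503 0.11485192]
cart scene [ 0.49830208 -0.45788542] [ 0.54448602 -0.41658675] (113, 274, 16, 15)
[([363, 158, 51, 25, 762], [388.2, 169.9]), ([344, 170, 10, 6, 54], [348.5, 172.5]), ([293, 211, 20, 17, 276], [302.3, 218.8])]
tile [[ 0.53765579 -0.14463514]
 [ 0.63066369 -0.11087767]
 [ 0.66034506 -0.20175854]
 [ 0.57279128 -0.23532039]] [ 0.60036395 -0.17314793]
edge [ 0.43396603 -0.01055584  0.105     ]
edge [ 0.54284293 -0.01120899  0.105     ]
edge [ 0.63304261 -0.01198818  0.105     ]
flap [0.47681935 0.15815542 0.111     ]
flap [0.59316131 0.15544604 0.111     ]
```

View pics/c1.png

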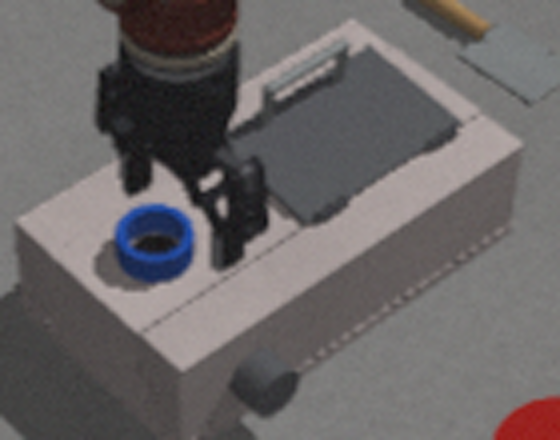

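View pics/c2.png

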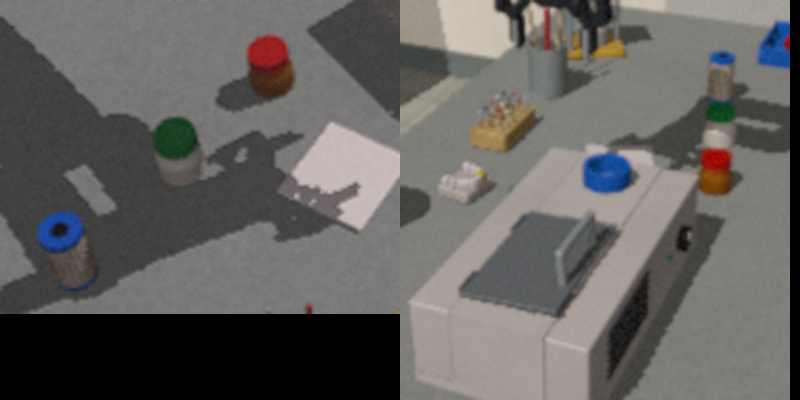

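The crops confirm it. Estimates are cartridge ≈ (0.520,-0.436), ring ≈ (0.536,0.050), tile ≈ (0.600,-0.173), with the bar's flap shut or nearly so. I'll move above the cartridge and look again.

```bash
python3 -m handwheel '[{"gripper":-1,"offset":[-55,-13,0],"rotation":[0,0,0]},{"gripper":-1,"offset":[-110,-26,0],"rotation":[0,0,0]},{"gripper":-1,"offset":[-165,-39,0],"rotation":[0,0,0]},{"gripper":-1,"offset":[-220,-52,0],"rotation":[0,0,0]},{"gripper":-1,"offset":[-275,-65,0],"rotation":[0,0,0]},{"gripper":-1,"offset":[-330,-78,0],"rotation":[0,0,0]},{"gripper":-1,"offset":[-385,-91,0],"rotation":[0,0,0]},{"gripper":-1,"offset":[-435,-104,0],"rotation":[0,0,0]}]' 30
python3 - <<'E'
from h import *
s=cam('scene'); w=cam('wrist','w1.png')
print('polish',onz(s,162,246,.06),'wax',onz(s,194,218,.055))
print(ctrl.get_obs()['tool_pos'])
hsv=cv2.cvtColor(w['image'],cv2.COLOR_RGB2HSV); m=cv2.inRange(hsv,np.array((95,80,40)),np.array((130,255,255)))
for c in cv2.findContours(m,cv2.RETR_EXTERNAL,cv2.CHAIN_APPROX_NONE)[0]:
    if cv2.contourArea(c)>80:
        P=np.array([onz(w,*p[0],.08,True)[:2] for p in c],np.float32); print(cv2.boundingRect(c),cv2.minEnclosingCircle(P))
for nm,r in (('green',((45,80,20),(85,255,255))),('red',((0,150,60),(8,255,255)))): print(nm,[(b,onz(w,*b[1],.058,True)) for b in blobs(w,*r,200)])
E
```

```text
t: 1.3
tool_pos: [0.5202, -0.4369, 0.2313]
tool_rot: [2.222, 2.221, 0.0]
contact_force: [0.6, 0.9, 0.5]
opening: 0.0852
grip_force: 0.0
polish [ 0.48286441 -0.28621528  0.06      ] wax [ 0.45390249 -0.15563729  0.055     ]
[ 0.51888286 -0.4394988   0.23084348]
(178, 299, 91, 65) ((0.45935869216918945, -0.6082282662391663), 0.06463917344808578)
(261, 166, 44, 44) ((0.5208861231803894, -0.4388805627822876), 0.021183200180530548)
green [(([218, 15, 45, 44, 1532], [240.2, 36.6]), array([ 0.48131784, -0.2934942 ,  0.058     ]))]
red [(([205, 332, 37, 27, 591], [221.7, 343.7]), array([ 0.44474655, -0.6422177 ,  0.058     ]))]
```

View pics/w1.png

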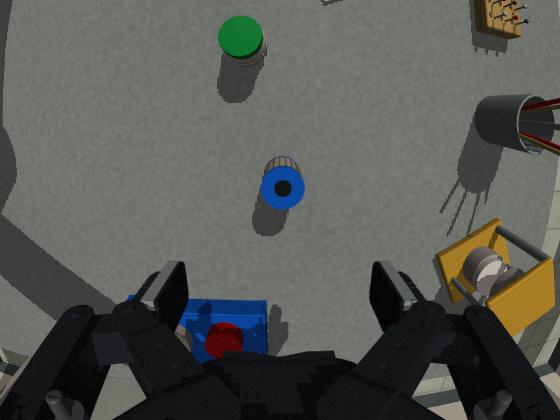

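The cartridge stands alone at pixel (283,188), which puts it at (0.521,-0.439) under the open gripper. I'll descend, then close in the next call.

```bash
python3 -m handwheel '[{"gripper":-1,"offset":[-4,0,50],"rotation":[0,0,0]},{"gripper":-1,"offset":[-4,0,95],"rotation":[0,0,0]},{"gripper":-1,"offset":[-4,0,135],"rotation":[0,0,0]},{"gripper":-1,"offset":[-4,0,165],"rotation":[0,0,0]},{"gripper":-1,"offset":[-4,0,182],"rotation":[0,0,0]},{"gripper":-1,"offset":[-4,0,186],"rotation":[0,0,0]},{"gripper":-1,"offset":[-4,0,186],"rotation":[0,0,0]},{"gripper":-1,"offset":[-4,0,186],"rotation":[0,0,0]}]' 35
python3 -m handwheel '[{"gripper":0,"offset":[0,0,0],"rotation":[0,0,0]},{"gripper":0.3,"offset":[0,0,0],"rotation":[0,0,0]},{"gripper":0.5,"offset":[0,0,0],"rotation":[0,0,0]},{"gripper":1,"offset":[0,0,0],"rotation":[0,0,0]},{"gripper":1,"offset":[0,0,0],"rotation":[0,0,0]},{"gripper":1,"offset":[0,0,0],"rotation":[0,0,0]},{"gripper":1,"offset":[0,0,0],"rotation":[0,0,0]},{"gripper":1,"offset":[0,0,0],"rotation":[0,0,0]}]' 35
```

```text
t: 2.4
tool_pos: [0.5219, -0.4399, 0.0473]
tool_rot: [2.219, 2.219, -0.0]
contact_force: [0.1, -0.2, 0.1]
opening: 0.0857
grip_force: 0.0
t: 3.4
tool_pos: [0.5213, -0.4393, 0.0458]
tool_rot: [2.221, 2.221, -0.0]
contact_force: [0.3, -0.0, 4.3]
opening: 0.0393
grip_force: 35.8
```

```bash
python3 -m handwheel '[{"gripper":1,"offset":[0,0,-25],"rotation":[0,0,0]},{"gripper":1,"offset":[0,0,-60],"rotation":[0,0,0]},{"gripper":1,"offset":[5,0,-100],"rotation":[0,0,0]},{"gripper":1,"offset":[25,1,-135],"rotation":[0,0,0]},{"gripper":1,"offset":[60,2,-160],"rotation":[0,0,0]},{"gripper":1,"offset":[105,3,-170],"rotation":[0,0,0]},{"gripper":1,"offset":[155,5,-170],"rotation":[0,0,0]},{"gripper":1,"offset":[210,6,-170],"rotation":[0,0,0]}]'
python3 -m handwheel '[{"gripper":1,"offset":[55,2,0],"rotation":[0,0,0]},{"gripper":1,"offset":[110,4,0],"rotation":[0,0,0]},{"gripper":1,"offset":[160,5,0],"rotation":[0,0,0]},{"gripper":1,"offset":[205,6,0],"rotation":[0,0,0]},{"gripper":1,"offset":[240,7,0],"rotation":[0,0,0]},{"gripper":1,"offset":[264,8,0],"rotation":[0,0,0]},{"gripper":1,"offset":[277,8,0],"rotation":[0,0,0]},{"gripper":1,"offset":[279,8,0],"rotation":[0,0,0]}]'
python3 - <<'E'
from h import *
s=cam('scene'); d=cam('side'); w=cam('wrist'); print(ctrl.get_obs()['tool_pos'])
o=np.zeros((420,800,3),np.uint8)
o[:400,:400]=cv2.resize(s['image'][130:230,220:320],(400,400),interpolation=2)
o[:400,400:]=cv2.resize(d['image'][150:250,250:350],(400,400),interpolation=2)
cv2.imwrite('pics/c3.png',o[:,:,::-1]); cv2.imwrite('pics/w3.png',w['image'][:,:,::-1])
p=ctrl.get_obs()['tool_pos']
for nm,dd in (('scene',s),('side',d)): print(nm,blobs(dd,(95,80,40),(130,255,255),30), 'foot exp',proj(dd,[p[0],p[1],p[2]-.045]),'top exp',proj(dd,[p[0],p[1],p[2]+.035]),'ring exp',proj(dd,[.5356,.0499,.13]))
E
```

```text
t: 4.4
tool_pos: [0.5261, -0.2273, 0.2138]
tool_rot: [-2.221, -2.219, 0.001]
contact_force: [0.3, 0.4, -1.8]
opening: 0.0389
grip_force: 35.6
t: 5.4
tool_pos: [0.5345, 0.0503, 0.2144]
tool_rot: [-2.22, -2.222, 0.002]
contact_force: [0.6, -0.7, -1.4]
opening: 0.0393
grip_force: 35.6
[0.53489359 0.0492943  0.21502616]
scene [([107, 0, 15, 45, 144], [114.0, 21.4]), ([121, 0, 59, 52, 2370], [150.3, 24.5]), ([0, 140, 36, 19, 140], [17.1, 148.8]), ([256, 149, 9, 12, 81], [259.8, 154.9]), ([254, 176, 20, 20, 272], [263.2, 185.3]), ([0, 274, 66, 86, 2721], [26.7, 318.2])] foot exp (np.float64(262.8446374649004), np.float64(173.8028359592154)) top exp (np.float64(262.24794076180905), np.float64(153.97989075043893)) ring exp (np.float64(263.4330230456022), np.float64(183.17473926482566))
side [([363, 158, 50, 25, 728], [388.1, 170.0]), ([295, 177, 14, 8, 97], [301.7, 180.5]), ([293, 212, 20, 15, 254], [302.3, 219.0])] foot exp (np.float64(302.50677214025416), np.float64(203.50822968355595)) top exp (np.float64(302.77993002763424), np.float64(179.08703686308127)) ring exp (np.float64(302.08763568978634), np.float64(215.18864731021844))
```

View pics/c3.png

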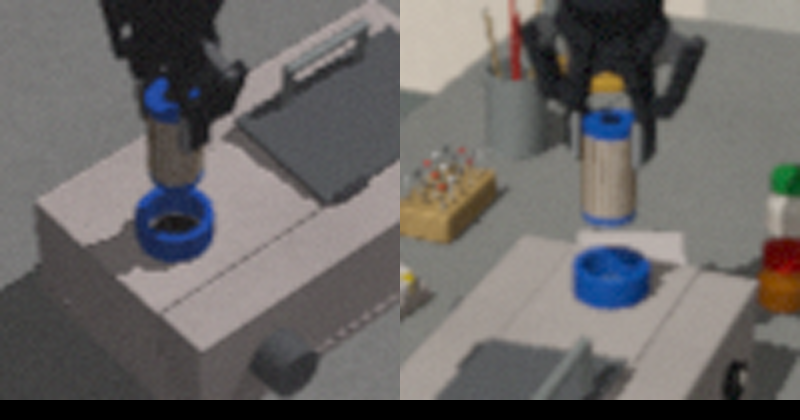

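The cartridge hangs upright, and its foot lines up with the ring in both views (crop columns 175/175 and 609/612). I'll lower it gently into the mouth and watch the force.

```bash
python3 -m handwheel '[{"gripper":1,"offset":[0,0.5,15],"rotation":[0,0,0]},{"gripper":1,"offset":[0,0.5,28],"rotation":[0,0,0]},{"gripper":1,"offset":[0,0.5,36],"rotation":[0,0,0]},{"gripper":1,"offset":[0,0.5,40],"rotation":[0,0,0]},{"gripper":1,"offset":[0,0.5,43],"rotation":[0,0,0]},{"gripper":1,"offset":[0,0.5,46],"rotation":[0,0,0]},{"gripper":1,"offset":[0,0.5,48],"rotation":[0,0,0]},{"gripper":1,"offset":[0,0.5,48],"rotation":[0,0,0]}]'
python3 -c "
from station import ctrl
o=ctrl.get_obs();print(o['tool_pos'],o['contact_force'],o['wrist_torque'])"
```

```text
t: 6.55
tool_pos: [0.5352, 0.0498, 0.1671]
tool_rot: [-2.221, -2.221, 0.001]
contact_force: [-2.1, -2.4, -1.7]
opening: 0.039
grip_force: 35.6
[0.5351913  0.04982259 0.16706393] [-2.13834274 -2.359616   -1.6638033 ] [-0.39582951  0.43887943 -0.00456808]
```

```bash
python3 -m handwheel '[{"gripper":1,"offset":[-0.8,-0.8,0],"rotation":[0,0,0]},{"gripper":1,"offset":[-0.8,-0.8,3],"rotation":[0,0,0]},{"gripper":1,"offset":[-0.8,-0.8,6],"rotation":[0,0,0]},{"gripper":1,"offset":[-0.8,-0.8,9],"rotation":[0,0,0]},{"gripper":1,"offset":[-0.8,-0.8,12],"rotation":[0,0,0]},{"gripper":1,"offset":[-0.8,-0.8,15],"rotation":[0,0,0]},{"gripper":1,"offset":[-0.8,-0.8,16.5],"rotation":[0,0,0]},{"gripper":1,"offset":[-0.8,-0.8,17],"rotation":[0,0,0]}]'
```

```text
t: 7.55
tool_pos: [0.5347, 0.0492, 0.1508]
tool_rot: [-2.221, -2.221, 0.0]
contact_force: [-3.0, -0.6, 2.7]
opening: 0.0392
grip_force: 36.0
```

```bash
python3 -m handwheel '[{"gripper":1,"offset":[0,-0.8,1],"rotation":[0,0,0]},{"gripper":1,"offset":[0,-0.8,1.5],"rotation":[0,0,0]},{"gripper":1,"offset":[0,-0.8,1.5],"rotation":[0,0,0]},{"gripper":0.05,"offset":[0,-0.8,1.5],"rotation":[0,0,0]},{"gripper":-0.2,"offset":[0,-0.8,1.5],"rotation":[0,0,0]},{"gripper":-0.5,"offset":[0,-0.8,1.5],"rotation":[0,0,0]},{"gripper":-0.8,"offset":[0,-0.8,1],"rotation":[0,0,0]},{"gripper":-1,"offset":[0,-0.8,0],"rotation":[0,0,0]}]'
python3 -m handwheel '[{"gripper":-1,"offset":[0,0,-15],"rotation":[0,0,0]},{"gripper":-1,"offset":[0,0,-40],"rotation":[0,0,0]},{"gripper":-1,"offset":[0,0,-75],"rotation":[0,0,0]},{"gripper":-1,"offset":[0,0,-110],"rotation":[0,0,0]},{"gripper":-1,"offset":[25,-10,-120],"rotation":[0,0,0]},{"gripper":-1,"offset":[55,-20,-120],"rotation":[0,0,0]},{"gripper":-1,"offset":[80,-30,-120],"rotation":[0,0,0]},{"gripper":-1,"offset":[100,-35,-120],"rotation":[0,0,0]}]'
python3 - <<'E'
from h import *
s=cam('scene'); d=cam('side'); w=cam('wrist','w4.png'); print(ctrl.get_obs()['tool_pos'])
for nm,dd in (('scene',s),('side',d)): print(nm,[b for b in blobs(dd,(95,80,40),(130,255,255),30) if 240<b[1][0]<330],'top exp',proj(dd,[.535,.0497,.185]))
hsv=cv2.cvtColor(w['image'],cv2.COLOR_RGB2HSV); m=cv2.inRange(hsv,np.array((95,80,40)),np.array((130,255,255)))
for c in cv2.findContours(m,cv2.RETR_EXTERNAL,cv2.CHAIN_APPROX_NONE)[0]:
    if cv2.contourArea(c)>80:
        P=np.array([onz(w,*p[0],.185,True)[:2] for p in c],np.float32); print(cv2.boundingRect(c),cv2.minEnclosingCircle(P))
o=np.zeros((420,800,3),np.uint8); o[:,:500]=w['image'][:,20:520]
o[:300,500:]=cv2.resize(d['image'][160:260,240:340],(300,300),interpolation=2)
cv2.imwrite('pics/c4.png',o[:,:,::-1])
E
```

```text
t: 8.55
tool_pos: [0.5338, 0.0492, 0.1502]
tool_rot: [-2.221, -2.221, 0.0]
contact_force: [1.2, -0.4, -0.4]
opening: 0.0852
grip_force: 0.0
t: 9.55
tool_pos: [0.4987, 0.1502, 0.2719]
tool_rot: [2.22, 2.221, 0.002]
contact_force: [-0.5, -0.6, -0.3]
opening: 0.0853
grip_force: 0.0
[0.49893494 0.14970524 0.27148048]
scene [([257, 166, 14, 11, 114], [263.4, 170.9]), ([254, 179, 20, 17, 164], [263.0, 188.6])] top exp (np.float64(262.8671052675758), np.float64(170.1676255655898))
side [([296, 196, 13, 9, 91], [301.8, 200.3]), ([293, 214, 20, 13, 162], [302.6, 221.2])] top exp (np.float64(302.47343318529846), np.float64(199.10975267813185))
(297, 301, 46, 42) ((0.5340445041656494, 0.05135289579629898), 0.02299092337489128)
(283, 257, 58, 55) ((0.5244765281677246, 0.0878574550151825), 0.0270707830786705)
```

View pics/c4.png

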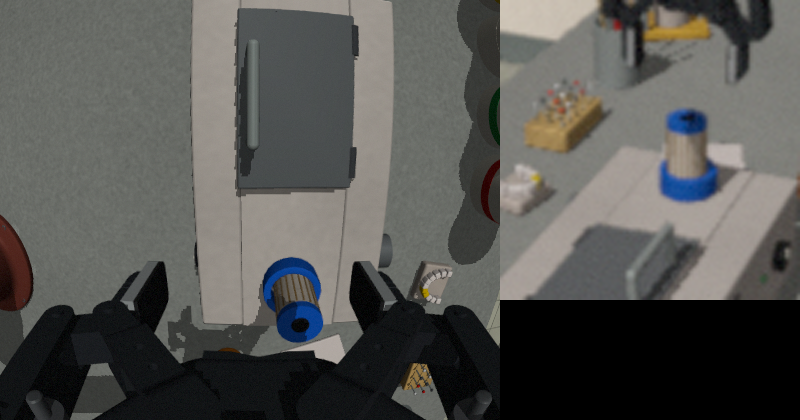

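The cartridge stands seated and upright in the ring: its blue top is at (300,322) in the wrist part of the picture, and the side view agrees. The bar runs from about (273,42) to (273,146) in full wrist pixels.

```bash
python3 - <<'E'
from h import *
w=cam('wrist'); d=cam('side')
hx=.5900
for th in (0,.04,.08,.12):
    ph=.4047+th; x=hx-.1066*np.cos(ph); z=.105+.1066*np.sin(ph)
    print(th,'model',x.round(4),z.round(4),'wrist',onz(w,272.5,44,z,True)[:2],onz(w,272.5,145,z,True)[:2],'side proj ends',np.round([proj(d,[x,.24+e,z]) for e in(-.04,.04)],1))
for z in (.111,.12): print('flap front corners',onz(w,258,11,z,True)[:2],onz(w,256,186,z,True)[:2], 'back', onz(w,375,15,z,True)[:2],onz(w,370,188,z,True)[:2])
g=cv2.cvtColor(w['image'],cv2.COLOR_RGB2GRAY)
for r in (60,95,130): print(r,g[r,252:290].tolist())
gd=cv2.cvtColor(d['image'],cv2.COLOR_RGB2GRAY)
for r in (238,246,254): print(r,gd[r,276:306].tolist())
E
```

```text
0 model 0.492 0.147 wrist [0.49375707 0.28030677] [0.49380358 0.19621652] side proj ends [[296.8 238.2]
 [284.8 254.2]]
0.04 model 0.4938 0.1509 wrist [0.49382419 0.2794392 ] [0.49387002 0.19657065] side proj ends [[296.2 236.9]
 [284.1 252.8]]
0.08 model 0.4957 0.1547 wrist [0.49389004 0.27858802] [0.49393521 0.19691809] side proj ends [[295.5 235.5]
 [283.4 251.4]]
0.12 model 0.4977 0.1584 wrist [0.49395452 0.27775458] [0.49399904 0.19725828] side proj ends [[294.8 234.2]
 [282.6 250. ]]
flap front corners [0.4796205  0.32173586] [0.47732527 0.15372019] back [0.59030824 0.32321369] [0.58868233 0.15242587]
flap front corners [0.48017693 0.31873529] [0.47794979 0.155704  ] back [0.58758099 0.32016928] [0.58600332 0.15444808]
60 [153, 148, 84, 84, 74, 57, 75, 84, 83, 82, 84, 76, 46, 45, 45, 72, 87, 94, 101, 109, 117, 116, 110, 108, 105, 91, 77, 82, 82, 82, 83, 80, 81, 82, 83, 82, 82, 83]
95 [151, 150, 151, 83, 67, 62, 73, 73, 41, 42, 42, 45, 44, 43, 50, 74, 87, 96, 102, 109, 117, 117, 109, 106, 103, 92, 77, 83, 82, 82, 81, 81, 80, 82, 81, 81, 81, 82]
130 [149, 149, 151, 118, 64, 59, 52, 43, 44, 45, 42, 40, 40, 41, 53, 74, 86, 94, 101, 108, 113, 114, 107, 105, 103, 92, 99, 76, 78, 79, 79, 77, 78, 77, 78, 79, 79, 77]
238 [91, 92, 94, 93, 91, 91, 93, 91, 90, 90, 93, 92, 93, 95, 99, 112, 124, 125, 113, 89, 83, 89, 118, 136, 141, 145, 153, 159, 160, 161]
246 [91, 92, 89, 91, 91, 91, 95, 90, 91, 113, 124, 124, 106, 88, 86, 86, 93, 89, 90, 84, 80, 81, 62, 54, 51, 65, 70, 86, 88, 95]
254 [92, 91, 93, 91, 94, 93, 116, 124, 111, 94, 88, 92, 90, 92, 89, 72, 57, 50, 48, 69, 68, 75, 92, 96, 132, 152, 158, 159, 161, 162]
```

The bar is at about (0.494, 0.238, 0.152) with the flap around 0.05 rad. I'll descend over it and grip.

```bash
python3 -m handwheel '[{"gripper":-0.5,"offset":[40,-2,0],"rotation":[0,0,0]},{"gripper":-0.3,"offset":[75,-4,10],"rotation":[0,0,0]},{"gripper":-0.2,"offset":[88,-4.5,35],"rotation":[0,0,0]},{"gripper":-0.2,"offset":[88,-4.5,70],"rotation":[0,0,0]},{"gripper":-0.2,"offset":[88,-4.5,100],"rotation":[0,0,0]},{"gripper":-0.2,"offset":[88,-4.5,125],"rotation":[0,0,0]},{"gripper":-0.2,"offset":[88,-4.5,136],"rotation":[0,0,0]},{"gripper":-0.2,"offset":[88,-4.5,138],"rotation":[0,0,0]}]' 30
python3 -m handwheel '[{"gripper":0.2,"offset":[0,0,0],"rotation":[0,0,0]},{"gripper":0.5,"offset":[0,0,0],"rotation":[0,0,0]},{"gripper":0.7,"offset":[0,0,0],"rotation":[0,0,0]},{"gripper":1,"offset":[0,0,0],"rotation":[0,0,0]},{"gripper":1,"offset":[0,0,0],"rotation":[0,0,0]},{"gripper":1,"offset":[0,0,0],"rotation":[0,0,0]},{"gripper":1,"offset":[0,0,0],"rotation":[0,0,0]},{"gripper":1,"offset":[0,0,0],"rotation":[0,0,0]}]' 30
```

```text
t: 10.8
tool_pos: [0.4945, 0.2366, 0.132]
tool_rot: [-2.222, -2.22, 0.001]
contact_force: [-0.4, -0.1, 0.5]
opening: 0.051
grip_force: 0.0
t: 11.8
tool_pos: [0.4936, 0.2373, 0.1324]
tool_rot: [-2.22, -2.221, 0.002]
contact_force: [-5.4, -0.7, 4.6]
opening: 0.0089
grip_force: 29.4
```

Gripped, with the opening at 9–10 mm. First half of the arc:

```bash
python3 -m handwheel '[{"gripper":1,"offset":[0,5,-9],"rotation":[0,0,0]},{"gripper":1,"offset":[0,11,-18],"rotation":[0,0,0]},{"gripper":1,"offset":[0,18,-26.5],"rotation":[0,0,0]},{"gripper":1,"offset":[0,25.5,-33.5],"rotation":[0,0,0]},{"gripper":1,"offset":[0,34,-40.5],"rotation":[0,0,0]},{"gripper":1,"offset":[0,43,-46],"rotation":[0,0,0]},{"gripper":1,"offset":[0,52.5,-51],"rotation":[0,0,0]},{"gripper":1,"offset":[0,62.5,-55],"rotation":[0,0,0]}]'
```

```text
t: 12.8
tool_pos: [0.5575, 0.2373, 0.1893]
tool_rot: [2.221, 2.221, 0.001]
contact_force: [-6.3, 0.1, 5.0]
opening: 0.0091
grip_force: 29.4
```

```bash
python3 -m handwheel '[{"gripper":1,"offset":[0,10,-3],"rotation":[0,0,0]},{"gripper":1,"offset":[0,20.5,-4.5],"rotation":[0,0,0]},{"gripper":1,"offset":[0,31,-5.5],"rotation":[0,0,0]},{"gripper":1,"offset":[0,42,-5],"rotation":[0,0,0]},{"gripper":1,"offset":[0,52.5,-4],"rotation":[0,0,0]},{"gripper":1,"offset":[0,63,-1.5],"rotation":[0,0,0]},{"gripper":1,"offset":[0,73,2],"rotation":[0,0,0]},{"gripper":1,"offset":[0,82.5,6.5],"rotation":[0,0,0]}]'
```

```text
t: 13.8
tool_pos: [0.64, 0.2372, 0.1802]
tool_rot: [-2.221, -2.221, 0.0]
contact_force: [-3.0, 0.3, 1.4]
opening: 0.0088
grip_force: 30.3
```

Flap is near 1.65 rad. I'll let go, lift off, and start turning the tool so the camera faces the well from the robot's side.

```bash
python3 -m handwheel '[{"gripper":0.7,"offset":[0,0,0],"rotation":[0,0,0]},{"gripper":0.5,"offset":[0,0,0],"rotation":[0,0,0]},{"gripper":0.45,"offset":[0,0,0],"rotation":[0,0,0]},{"gripper":0.45,"offset":[0,0,-10],"rotation":[0,0,0]},{"gripper":0.45,"offset":[0,0,-30],"rotation":[0,0,0]},{"gripper":0.45,"offset":[0,0,-60],"rotation":[0,0,0]},{"gripper":0.45,"offset":[0,0,-100],"rotation":[0,0,0]},{"gripper":0.45,"offset":[0,-20,-130],"rotation":[0,0,0]}]'
python3 -m handwheel '[{"gripper":0.45,"offset":[0,-10,-20],"rotation":[0,0,-0.18]},{"gripper":0.45,"offset":[0,-25,-20],"rotation":[0,0,-0.36]},{"gripper":0.45,"offset":[0,-40,-20],"rotation":[0,0,-0.54]},{"gripper":0.45,"offset":[0,-60,-20],"rotation":[0,0,-0.72]},{"gripper":0.45,"offset":[0,-80,-20],"rotation":[0,0,-0.9]},{"gripper":0.45,"offset":[0,-95,-20],"rotation":[0,0,-1.08]},{"gripper":0.45,"offset":[0,-105,-20],"rotation":[0,0,-1.26]},{"gripper":0.45,"offset":[0,-105,-20],"rotation":[0,0,-1.44]}]'
python3 -m handwheel '[{"gripper":0.45,"offset":[0,0,0],"rotation":[0,0,-0.13]},{"gripper":0.45,"offset":[0,0,0],"rotation":[0,0,-0.131]},{"gripper":0.45,"offset":[0,0,0],"rotation":[0,0,-0.131]},{"gripper":0.45,"offset":[0,0,0],"rotation":[0,0,-0.131]},{"gripper":0.45,"offset":[0,0,0],"rotation":[0,0,-0.131]},{"gripper":0.45,"offset":[0,0,0],"rotation":[0,0,-0.131]},{"gripper":0.45,"offset":[0,0,0],"rotation":[0,0,-0.131]},{"gripper":0.45,"offset":[0,0,0],"rotation":[0,0,-0.131]}]'
python3 - <<'E'
from h import *
w=cam('wrist','w5.png'); d=cam('side'); s=cam('scene'); print(ctrl.get_obs()['tool_pos'],ctrl.get_obs()['q'],rot(ctrl.get_obs()['tool_rot']).round(3).tolist())
for b in blobs(w,(95,80,40),(130,255,255),60): print(b, onz(w,*b[1],.098,True))
o=np.zeros((420,800,3),np.uint8); o[:,:500]=w['image'][:,30:530]
o[:200,500:]=cv2.resize(d['image'][180:290,220:380],(300,200),interpolation=2)
o[200:400,500:]=cv2.resize(s['image'][110:220,220:380],(300,200),interpolation=2)
cv2.imwrite('pics/c5.png',o[:,:,::-1])
E
```

```text
t: 14.8
tool_pos: [0.6203, 0.2371, 0.315]
tool_rot: [2.22, 2.219, 0.006]
contact_force: [-0.6, 0.0, 0.1]
opening: 0.0235
grip_force: 0.0
t: 15.8
tool_pos: [0.514, 0.2374, 0.3335]
tool_rot: [0.195, 3.132, 0.002]
contact_force: [1.1, -0.5, -0.4]
opening: 0.0238
grip_force: 0.0
t: 16.8
tool_pos: [0.5144, 0.2372, 0.3307]
tool_rot: [0.0, -3.141, 0.0]
contact_force: [-0.2, 0.4, -0.6]
opening: 0.0239
grip_force: 0.0
[0.51439136 0.23718696 0.33079253] [ 3.00675689e-01 -1.26290144e-01  1.62367960e+00  3.20658068e-06
  1.64423358e+00 -1.27024737e+00] [[-1.0, -0.0, -0.0], [-0.0, 1.0, -0.0], [0.0, -0.0, -1.0]]
([101, 173, 50, 51, 891], [132.0, 192.5]) [0.53111603 0.04954562 0.098     ]
([301, 174, 13, 31, 351], [306.9, 188.4]) [0.52752909 0.26986223 0.098     ]
([83, 195, 36, 39, 953], [100.8, 214.2]) [ 0.56034442 -0.00332911  0.098     ]
```

View pics/c5.png

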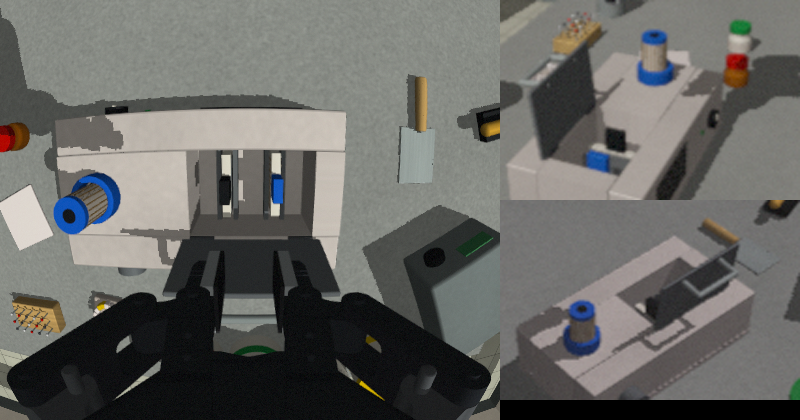

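The flap stands open past upright. The blue tab is in the far slot, at wrist pixel (307,188), and the black one is at (255,190). I'll refine the blue tab's edges.

```bash
python3 - <<'E'
from h import *
w=cam('wrist'); d=cam('side')
for r in (172,175,180,188,196,203,206): print(r,[tuple(int(c) for c in w['image'][r,k]) for k in range(298,318,2)])
for v in (174,204.5): print(v,[onz(w,306,v,z,True).round(4)[:2].tolist() for z in (.098,.062)])
for u in (301,304,313.5): print(u,onz(w,u,188,.098,True).round(4))
print('exp top corners',[np.round(proj(w,[x,y,.098],True),1).tolist() for x in (.515,.545) for y in (.264,.276)])
b=[b for b in blobs(d,(95,80,40),(130,255,255),20) if b[0][1]>215]; print(b)
print('side exp',np.round([proj(d,[x,.270+e,z]) for x in(.515,.545) for e in(-.006,.006) for z in (.062,.098)],1).tolist())
E
```

```text
172 [(54, 57, 57), (69, 63, 51), (137, 135, 126), (180, 176, 163), (217, 214, 198), (218, 214, 197), (192, 187, 172), (53, 56, 57), (55, 57, 57), (110, 106, 101)]
175 [(51, 53, 51), (75, 70, 66), (4, 30, 70), (2, 33, 71), (3, 31, 72), (12, 32, 73), (22, 39, 70), (55, 58, 57), (56, 58, 58), (109, 104, 100)]
180 [(55, 56, 54), (76, 74, 70), (8, 29, 62), (15, 85, 185), (17, 85, 183), (13, 87, 189), (19, 89, 191), (26, 86, 179), (60, 62, 62), (108, 103, 100)]
188 [(53, 54, 54), (84, 77, 70), (10, 29, 65), (14, 91, 195), (21, 87, 189), (21, 88, 190), (21, 89, 192), (24, 85, 176), (70, 69, 68), (106, 104, 99)]
196 [(53, 53, 48), (76, 69, 59), (1, 30, 69), (16, 84, 188), (23, 88, 191), (16, 87, 192), (17, 89, 192), (27, 84, 176), (68, 69, 68), (106, 103, 97)]
203 [(54, 52, 48), (100, 96, 86), (208, 204, 192), (93, 114, 157), (96, 116, 160), (98, 118, 163), (29, 65, 132), (38, 70, 128), (75, 75, 73), (105, 101, 97)]
206 [(65, 65, 62), (95, 94, 83), (215, 212, 195), (216, 212, 196), (219, 215, 198), (220, 217, 201), (49, 51, 51), (52, 54, 56), (77, 78, 74), (104, 99, 94)]
174 [[0.5102, 0.2685], [0.5167, 0.2716]]
204.5 [[0.5474, 0.2692], [0.5575, 0.2724]]
301 [0.5271 0.2628 0.098 ]
304 [0.5271 0.2664 0.098 ]
313.5 [0.527  0.2777 0.098 ]
exp top corners [[302.1, 178.0], [312.3, 178.1], [301.7, 202.6], [311.6, 202.6]]
[([266, 262, 13, 13, 126], [271.8, 268.4])]
side exp [[279.7, 275.3], [279.4, 264.4], [277.8, 277.9], [277.5, 266.9], [269.5, 272.6], [269.1, 261.7], [267.6, 275.2], [267.1, 264.2]]
```

The tab centre is at about (0.5305, 0.272). Its top face spans rows 178–203 and columns 303.5–313.5, so I'll go down to it.

```bash
python3 -m handwheel '[{"gripper":0.3,"offset":[-8,17,15],"rotation":[0,0,0]},{"gripper":0.3,"offset":[-15.5,34.5,45],"rotation":[0,0,0]},{"gripper":0.3,"offset":[-15.5,34.5,85],"rotation":[0,0,0]},{"gripper":0.3,"offset":[-15.5,34.5,125],"rotation":[0,0,0]},{"gripper":0.3,"offset":[-15.5,34.5,160],"rotation":[0,0,0]},{"gripper":0.3,"offset":[-15.5,34.5,185],"rotation":[0,0,0]},{"gripper":0.3,"offset":[-15.5,34.5,198],"rotation":[0,0,0]},{"gripper":0.3,"offset":[-15.5,34.5,200],"rotation":[0,0,0]}]' 40
python3 - <<'E'
from h import *
w=cam('wrist'); print(ctrl.get_obs()['tool_pos'])
cv2.imwrite('pics/w6.png',cv2.resize(w['image'][100:420,140:420],(560,600)[::1],interpolation=2)[:,:,::-1])
print([(b,onz(w,*b[1],.098,True).round(4)) for b in blobs(w,(95,80,40),(130,255,255),60)])
E
```

```text
t: 18.05
tool_pos: [0.5296, 0.2716, 0.1302]
tool_rot: [0.0, -3.14, 0.001]
contact_force: [0.7, 0.0, 0.8]
opening: 0.03
grip_force: 0.0
[0.53007089 0.27177937 0.13100048]
[(([269, 205, 22, 63, 1293], [279.1, 236.6]), array([0.5256, 0.2708, 0.098 ])), (([0, 215, 17, 67, 799], [6.5, 250.5]), array([0.5432, 0.0558, 0.098 ]))]
```

View pics/w6.png

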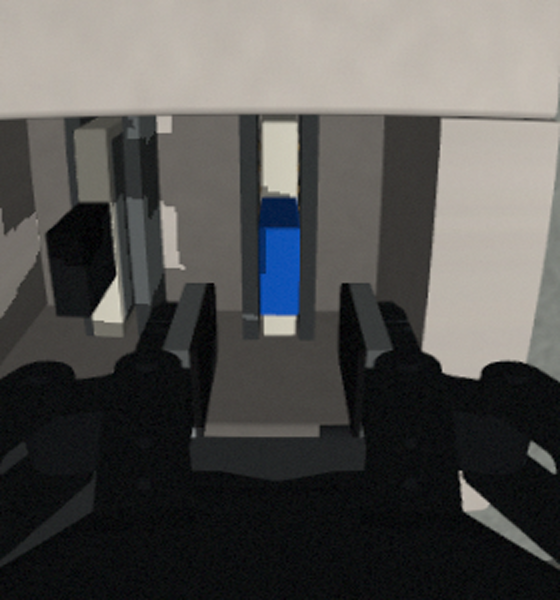

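The blue tab (crop 280,265) sits centred between the fingers, with the white panel lying along x. I'll descend and grip.

```bash
python3 -m handwheel '[{"gripper":0.3,"offset":[0,0,12],"rotation":[0,0,0]},{"gripper":0.3,"offset":[0,0,24],"rotation":[0,0,0]},{"gripper":0.3,"offset":[0,0,36],"rotation":[0,0,0]},{"gripper":0.3,"offset":[0,0,46],"rotation":[0,0,0]},{"gripper":0.3,"offset":[0,0,55],"rotation":[0,0,0]},{"gripper":0.3,"offset":[0,0,62],"rotation":[0,0,0]},{"gripper":0.3,"offset":[0,0,66],"rotation":[0,0,0]},{"gripper":0.3,"offset":[0,0,66],"rotation":[0,0,0]}]' 40
python3 -m handwheel '[{"gripper":0.5,"offset":[0,0,0],"rotation":[0,0,0]},{"gripper":0.65,"offset":[0,0,0],"rotation":[0,0,0]},{"gripper":1,"offset":[0,0,0],"rotation":[0,0,0]},{"gripper":1,"offset":[0,0,0],"rotation":[0,0,0]},{"gripper":1,"offset":[0,0,0],"rotation":[0,0,0]},{"gripper":1,"offset":[0,0,0],"rotation":[0,0,0]},{"gripper":1,"offset":[0,0,0],"rotation":[0,0,0]},{"gripper":1,"offset":[0,0,0],"rotation":[0,0,0]}]' 40
```

```text
t: 19.1
tool_pos: [0.5298, 0.2717, 0.0646]
tool_rot: [0.0, -3.141, 0.0]
contact_force: [0.5, 0.3, 0.5]
opening: 0.0298
grip_force: 0.0
t: 20.1
tool_pos: [0.5303, 0.2719, 0.0653]
tool_rot: [-0.0, 3.141, 0.001]
contact_force: [0.1, -0.8, 4.9]
opening: 0.0114
grip_force: 39.4
```

Gripped on the 12 mm tab. Now straight up out of the slot.

```bash
python3 -m handwheel '[{"gripper":1,"offset":[0,0,-10],"rotation":[0,0,0]},{"gripper":1,"offset":[0,0,-25],"rotation":[0,0,0]},{"gripper":1,"offset":[0,0,-48],"rotation":[0,0,0]},{"gripper":1,"offset":[0,0,-80],"rotation":[0,0,0]},{"gripper":1,"offset":[0,0,-120],"rotation":[0,0,0]},{"gripper":1,"offset":[0,0,-160],"rotation":[0,0,0]},{"gripper":1,"offset":[0,0,-195],"rotation":[0,0,0]},{"gripper":1,"offset":[0,0,-210],"rotation":[0,0,0]}]'
python3 -m handwheel '[{"gripper":1,"offset":[0,-15,0],"rotation":[0,0,0]},{"gripper":1,"offset":[0,-45,0],"rotation":[0,0,0]},{"gripper":1,"offset":[0,-90,0],"rotation":[0,0,0]},{"gripper":1,"offset":[0,-140,0],"rotation":[0,0,0]},{"gripper":1,"offset":[0,-190,0],"rotation":[0,0,0]},{"gripper":1,"offset":[-5,-240,0],"rotation":[0,0,0]},{"gripper":1,"offset":[-15,-290,0],"rotation":[0,0,0]},{"gripper":1,"offset":[-30,-340,0],"rotation":[0,0,0]}]'
python3 -m handwheel '[{"gripper":1,"offset":[-15,-40,0],"rotation":[0,0,0]},{"gripper":1,"offset":[-28,-75,0],"rotation":[0,0,0]},{"gripper":1,"offset":[-36,-97,15],"rotation":[0,0,0]},{"gripper":1,"offset":[-39.5,-105,45],"rotation":[0,0,0]},{"gripper":1,"offset":[-39.5,-105,80],"rotation":[0,0,0]},{"gripper":1,"offset":[-39.5,-105,105],"rotation":[0,0,0]},{"gripper":1,"offset":[-39.5,-105,119],"rotation":[0,0,0]},{"gripper":1,"offset":[-39.5,-105,121],"rotation":[0,0,0]}]'
python3 - <<'E'
from h import *
s=cam('scene'); d=cam('side'); o=ctrl.get_obs(); print(o['tool_pos'],o['contact_force'],o['grip_force'],o['opening'])
im=np.zeros((600,800,3),np.uint8)
im[:,:400]=cv2.resize(s['image'][120:315,215-65:345-65],(400,600),interpolation=2)
im[:,400:]=cv2.resize(d['image'][150:300,245:345],(400,600),interpolation=2)
cv2.imwrite('pics/c7.png',im[:,:,::-1])
E
```

```text
t: 21.1
tool_pos: [0.5306, 0.272, 0.2783]
tool_rot: [-0.0, 3.137, 0.002]
contact_force: [0.1, 1.1, -1.5]
opening: 0.0113
grip_force: 38.9
t: 22.1
tool_pos: [0.5584, -0.0705, 0.2721]
tool_rot: [-0.001, -3.138, -0.001]
contact_force: [0.3, -0.8, -0.9]
opening: 0.0114
grip_force: 39.0
t: 23.1
tool_pos: [0.598, -0.1732, 0.1516]
tool_rot: [-0.0, -3.138, -0.002]
contact_force: [-0.1, 0.4, -0.5]
opening: 0.0115
grip_force: 39.1
[ 0.59947679 -0.1734938   0.15406988] [ 0.26054315  0.36097294 -0.16707563] 39.083136320114136 0.011648146629856243
```

View pics/c7.png

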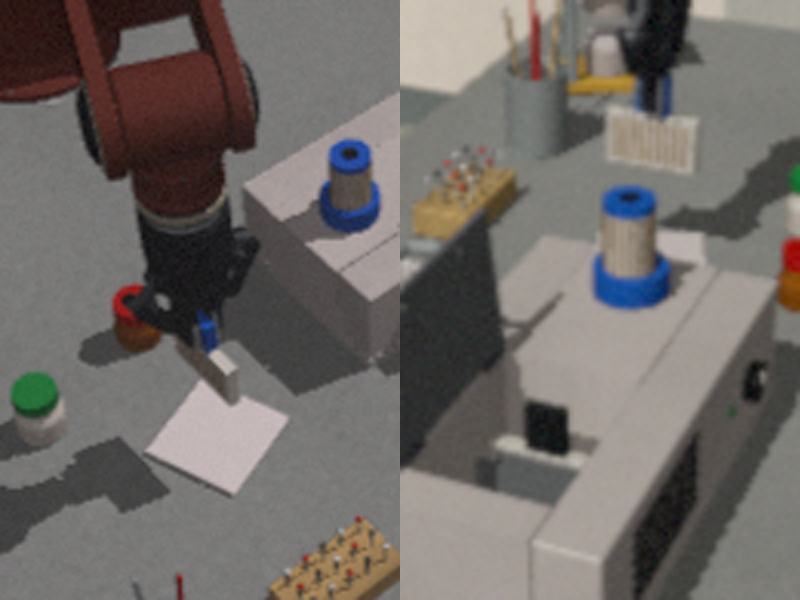

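The plate is held upright by its blue tab over the tile. The black-tabbed plate is still in its slot, the flap is open, the cartridge is standing in the ring and the jars are untouched. I'll settle for a second and hand in.

```bash
python3 -m handwheel '[{"gripper":1,"offset":[0,0,0],"rotation":[0,0,0]},{"gripper":1,"offset":[0,0,0],"rotation":[0,0,0]},{"gripper":1,"offset":[0,0,0],"rotation":[0,0,0]},{"gripper":1,"offset":[0,0,0],"rotation":[0,0,0]},{"gripper":1,"offset":[0,0,0],"rotation":[0,0,0]},{"gripper":1,"offset":[0,0,0],"rotation":[0,0,0]},{"gripper":1,"offset":[0,0,0],"rotation":[0,0,0]},{"gripper":1,"offset":[0,0,0],"rotation":[0,0,0]}]'
python3 -c "
from station import ctrl
print(ctrl.finish_job())"
```

```text
t: 24.2
tool_pos: [0.5995, -0.1733, 0.1538]
tool_rot: [-0.0, 3.142, 0.0]
contact_force: [0.6, -0.6, -1.2]
opening: 0.0111
grip_force: 39.1
the job is handed in; nothing more can be done
None
```

I handed the job in at about 24 s: the cartridge is seated in its ring, the flap is open, and the blue-tabbed plate is held upright and still over the tile with its lower edge about 10 cm above the bench.

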